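# Wedge the rocking base until it stands firm

## Robot

A 6-joint arm with a two-finger parallel gripper is mounted at the origin on a cart in front of the work surface, level with it; the furniture and walls round the work are solid. World frame = base frame: x ahead of the robot, y to its left, z up, the work surface at z = 0. Lengths are in mm, angles in rad, forces in N, time in s.
With the tool pointing down it reaches from about 350 to 775 mm from the base axis. Payload 7.3 kg.
Tool frame: the origin (TCP) lies midway between the tips of the shut fingers; the grasp point (between the pads) lies 19 mm behind it; x points along the fingers, z is the direction in which the jaws open and shut, and the axes are right-handed (so a half turn about x gives the same grasp; the last joint's range is limited). The gripper opens to 92 mm and grips with 3 to 60 N. Pads are 19 mm wide; open, the fingers measure 130 mm over their backs; the gripper's body (75 mm by 190 mm) begins 47 mm behind the grasp point.
Start: joints at [0.987, 0.342, 1.524, -0, 1.275, -0.146], TCP at [222.563, 475.514, 197.241] pointing down, gripper open.
Joint ranges: [-2.53, 2.53], [-0.77, 2.02], [0.04, 2.7], [-1, 4.14], [0.28, 2.66], [-3.11, 3.11]. Speed limits (rad/s): [2.57, 2.57, 3.14, 3.14, 3.14, 3.14].

## Interface

Orientations are given as [roll, pitch, yaw] about the fixed x, y, z axes, in that order (R = Rz(yaw) Ry(pitch) Rx(roll)).
In Python, from plant import monitor, optics, close_job gives the robot as it stands.
- The arm moves only by the tool send_rows, never from a script. Its argument "commands" is a list that holds one entry, the list of rows, each a list of 5 numbers: the shift along the tool's x, y, z in m, then the turn about the tool's x in degrees, then the finger opening in m, from 0 to 0.0918. A call has 1 to 10 rows; each row shifts and turns the pose as measured when the row begins, along the tool's axes as they then stand; what a row does not reach is not made up. A row lasts 1/12 s, in which the tool goes at most 41.7 mm and 7.16 degrees, less where a joint would pass 70% of its speed; a pose out of reach is approached as far as the arm can. A call with a gripper value outside its range is refused whole. The fingers move at their own pace and stop on an object; the grip force is fixed at half the most. Time passes only in rows, so rows that do not move let the fingers close. It gives the time, the measured TCP pose, the force and the opening at its end, in the units of the state.
- monitor.get_obs(): the state, without advancing time (a new reading comes with each control period).
- optics.capture(name): name is "scene" or "top"; returns a dict with "color" (400x640x3 uint8, blue, green, red), "camera_matrix" (3x3 intrinsics, pixels), "camera_from_world" (4x4, takes a point from world to camera coordinates). Camera axes: x right, y down, z forward; pixel columns grow to the right and rows downward; lengths in mm; the calibration is good to about 2 mm. A picture is of the moment at which its call begins. There is no depth.
- close_job(): hands the job in, once; it reports no verdict.
The state is a dict: "time": time; "joint_positions": joint angles; "dq": joint speeds; "tau": joint torques, N m; "tool_pos": TCP position; "tcp_rot": TCP orientation; "contact_force": force on the tool from outside, world axes, zero at the start; "moment": the same for the moment, N m; "grip_width": finger opening in mm.
Only numpy, scipy, OpenCV 4.12 (cv2) and the standard library are available. Lean on these libraries where they do the work, as an engineer would, in place of code of your own. Each camera call takes 0.05 s, during which the arm holds its last target.

## Task

The blue base rocks because its front-left foot, under the yellow disc, is too short: with the fingertips push the wooden wedge along the bench, thin edge first, under that foot until the base no longer rocks when that corner is pressed, yet still stands level. Do not lift the wedge or the base, do not shove the base along the bench, and leave the tin, gauge and spanner alone. Finish while still pressing down on the yellow disc with the fingertips, off the wedge, at about 10 N, to show that the corner no longer gives.

Things in the scene. Friction and masses are not known exactly. Their poses are not given: they have to be found in the camera images.
- base: Loose blue plate 180 (x) x 220 (y) mm, top 38, underside 28 mm above the bench, on 4 domed feet (radius 10 mm) at x +-75, y +-95. Fixed on it: canister 87 mm wide, top at 98 mm, at x 30, y -35; coupling 33 mm, top at 92 mm, at x 50, y 60. 3.9 kg in all. Origin: plate centre at bench level, z up, -x side to the robot. Level on 3 feet at first; over about 3 N on the front-left corner tips it.
- press_spot (a point): Centre of the yellow disc (28 mm across) on top of the plate, straight above the short foot, 38 mm above the bench when the base is level (the rubber feet give up to 1 mm). The place to press.
- foot_place (a point): Point at bench level straight below the centre of the short foot (base x -75, y +95 mm). That foot hangs 3.5 to 10 mm clear of the bench; how much differs each time and is not told: find it by touch.
- wedge: Loose wooden wedge, 0.11 kg, 75 (x) x 60 (y) mm; height falls evenly from 17 mm at its back (x -37.5) to 2 mm at its thin edge (x +37.5). Origin: centre of underside, z up. Starts in front of the short foot, thin edge roughly towards it and 15 to 35 mm from it. Slides at about 1 N; once snug the push rises steeply past 4 N, and much more lifts the corner or shoves the base.
- grease_tin: White round tin with a blue top, 57 mm across, 30 mm high, loose on the bench right of the work; to be left alone. Origin: centre of its underside.
- gauge: Black-rimmed dial gauge with a brass stub, 88 x 60 x 26 mm, loose on the bench left of the work; to be left alone. Origin: centre of its underside.
- spanner: Steel spanner 159 mm long, 27 mm wide, 6 mm thick, loose on the bench right of the base; to be left alone. Origin: centre of its underside.
Not all that is in view belongs to the job. Of the things that look like the wedge, take the one that is farthest to the robot's right at the start.

How it is judged (in metres and radians):
On the way:
1. the wedge has been pushed in until it bears on the short foot (contact force between base and wedge above 0.3 N and horizontal distance between wedge and foot_place below 0.045 m), for 0.2 s.
At the end, for the whole second after the job is handed in: The fingers press the base with over 4 N within 35 mm of the yellow disc's centre; the wedge under the short foot carries over 3 N; under that pressure the disc stays 36 to 38.6 mm above the bench (standing firm it reads 37 to 38); base and wedge are at rest; the fingers are off the wedge (contact force between the fingers and base above 4 N and contact force between base and wedge above 3 N and horizontal distance between the grasp point and press_spot below 0.035 m and height (world z) of press_spot between 0.036 and 0.0386 m and contact force between the fingers and wedge below 0.1 N and linear speed of each of base, wedge below 0.01 m/s); the arm keeps its last pose, push and grip.
It fails at once if the wedge is lifted off the bench or tipped up (height (world z) of wedge above 0.01 m or angle between wedge's own z axis and vertical above 0.25 rad).
It fails at once if the base is lifted (height (world z) of base above 0.012 m).
It fails at once if the base is shoved more than 15 mm (distance of base from where it was at the start of the episode above 0.015 m).
It fails at once if the tin, gauge or spanner is disturbed (moved more than 15 mm) (distance of any of grease_tin, gauge, spanner from where it was at the start of the episode above 0.015 m).
It also fails if it takes over 45 s, if anything falls off the work surface, if the arm or the gripper's body presses on something with over 40 N, if the wrist force passes 120 N, or if a joint passes its speed limit or range.

## Working session

There is one attempt and no reset: what is moved stays moved. The work goes in short steps, Python scripts to look and compute and a tool call to move; the robot and the scene stay as the last step left them, time stands still between calls to the robot, and variables do not carry over. Pictures are saved under pics/ and viewed, and the job is handed in when it is done.

Besides the shell and the picture viewer there is one more tool, called after ">>>" in YAML: its name, and indented under it one key for each argument. send_rows: Moves the arm, as the interface text tells. Its arguments: {"type":"object","properties":{"commands":{"type":"array","items":{"type":"array","items":{"type":"array","items":{"type":"number"}}}}},"required":["commands"]}

```bash
mkdir -p pics; ls; python3 - <<'E'
from plant import monitor, optics
import cv2,json
print(monitor.get_obs())
for n in("scene","top"):
    c=optics.capture(n); cv2.imwrite(f"pics/{n}0.png",c["color"]); print(n,c["camera_matrix"],c["camera_from_world"])
E
```

```text
pics
{'time': 0.0, 'joint_positions': array([ 9.87035094e-01,  3.42737091e-01,  1.52501008e+00, -1.14065487e-05,
        1.27536185e+00, -1.45965938e-01]), 'dq': array([ 0.00159848,  0.00064585,  0.00111878,  0.00111066, -0.0010328 ,
        0.00181883]), 'tau': array([ 1.62822944e-03, -4.31243563e+01, -2.44223714e+01,  7.19022285e-02,
        5.58769866e-02, -1.33258973e-04]), 'tool_pos': array([222.29384057, 475.13289698, 196.53994374]), 'tcp_rot': array([ 3.00281963,  1.56927991, -2.14736132]), 'contact_force': array([ 0.02228152,  0.67846358, -0.95979306]), 'moment': array([ 0.02285016,  0.0499159 , -0.00219644]), 'grip_width': 91.77404287118335}
scene [[375.70327199   0.         314.67232317]
 [  0.         375.70327199 203.96960593]
 [  0.           0.           1.        ]] [[ 8.02314765e-01 -5.96685455e-01  1.60463351e-02 -4.75016759e+02]
 [-3.47514418e-01 -4.88793829e-01 -8.00196427e-01  2.21509324e+02]
 [ 4.85308919e-01  6.36433076e-01 -5.99523305e-01  8.46657760e+02]
 [ 0.00000000e+00  0.00000000e+00  0.00000000e+00  1.00000000e+00]]
top [[446.49226912   0.         319.6953067 ]
 [  0.         446.49226912 202.36521195]
 [  0.           0.           1.        ]] [[ 1.15894305e-01 -9.93250389e-01 -4.70895089e-03 -1.05294513e+02]
 [-9.64680691e-01 -1.11429104e-01 -2.38693777e-01  5.50881577e+02]
 [ 2.36557973e-01  3.22058833e-02 -9.71083470e-01  1.21431905e+03]
 [ 0.00000000e+00  0.00000000e+00  0.00000000e+00  1.00000000e+00]]
```

View pics/scene0.png

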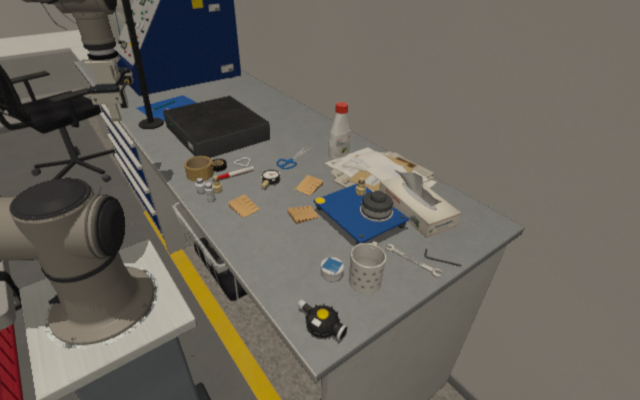

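View pics/top0.png

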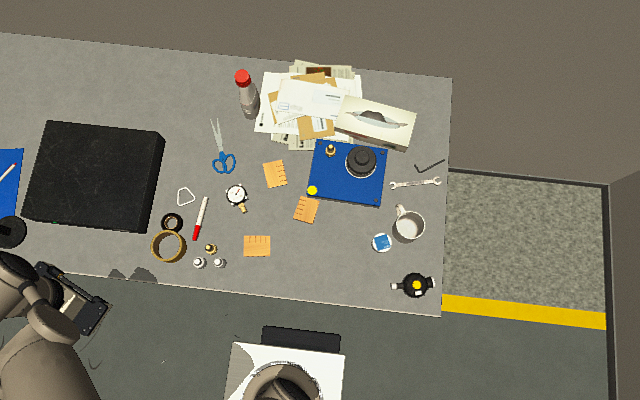

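Three wedge look-alikes in the top view are at (275,174), (305,210) and (257,246). The rightmost is (305,210), beside the yellow disc at (312,190). I'll check it in a close crop.

```bash
python3 - <<'E'
import cv2
a=cv2.imread("pics/top0.png")[125:265,225:425]; cv2.imwrite("pics/c1.png",cv2.resize(a,None,fx=4,fy=4,interpolation=cv2.INTER_CUBIC))
a=cv2.imread("pics/scene0.png")[165:255,225:425]; cv2.imwrite("pics/c2.png",cv2.resize(a,None,fx=4,fy=4,interpolation=cv2.INTER_CUBIC))
E
```

```text
(no output)
```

View pics/c1.png

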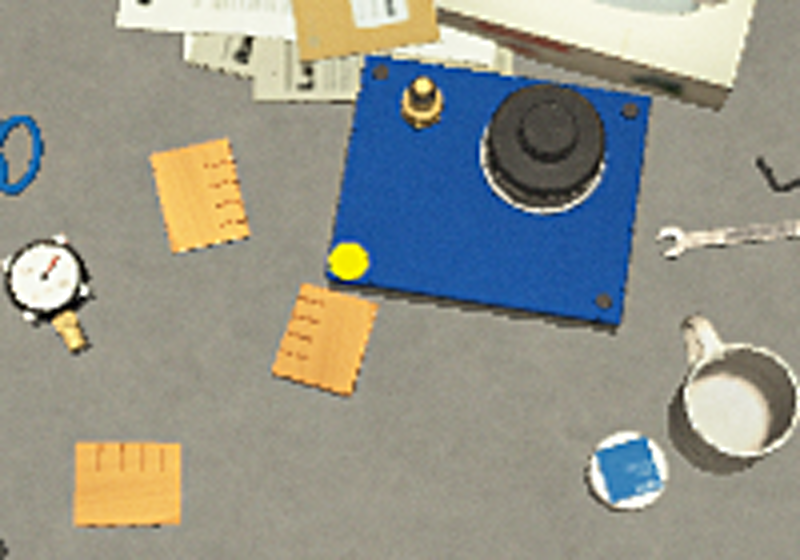

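View pics/c2.png

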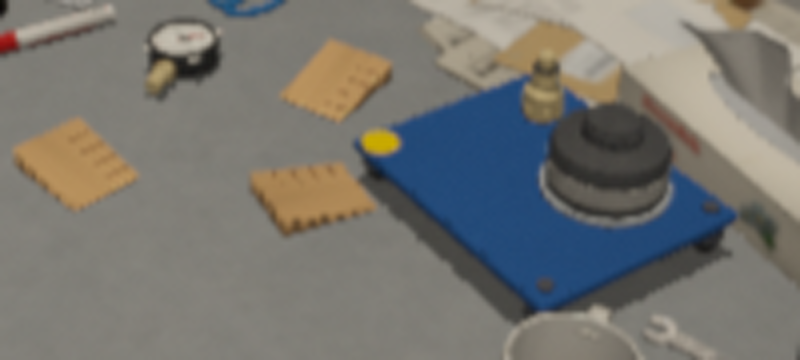

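```bash
python3 - <<'E'
import cv2
a=cv2.imread("pics/top0.png")[180:230,275:345]; cv2.imwrite("pics/c3.png",cv2.resize(a,None,fx=11,fy=11,interpolation=cv2.INTER_CUBIC))
a=cv2.imread("pics/scene0.png")[188:233,280:350]; cv2.imwrite("pics/c4.png",cv2.resize(a,None,fx=11,fy=11,interpolation=cv2.INTER_CUBIC))
E
```

```text
(no output)
```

View pics/c3.png

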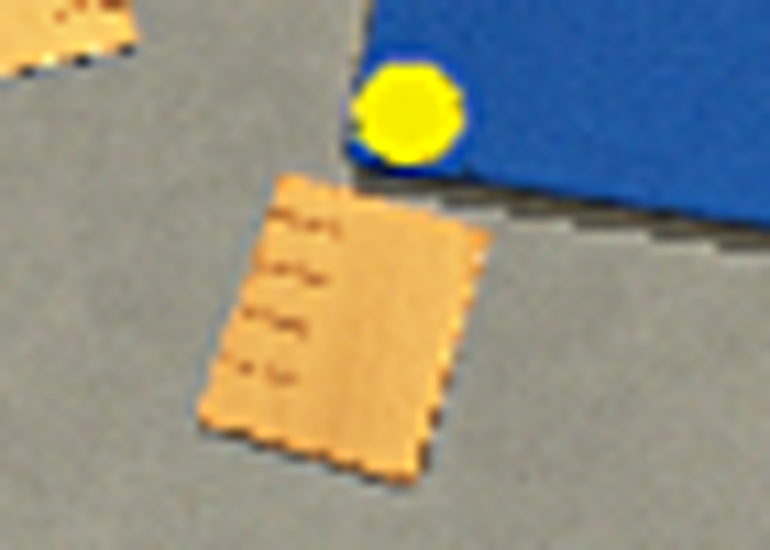

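View pics/c4.png

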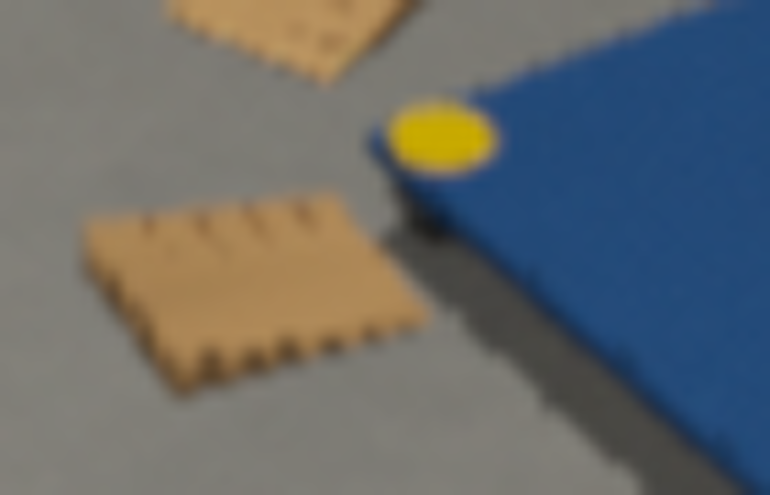

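```bash
cat > h.py <<'E'
import numpy as np, cv2
K={"scene":np.array([[375.70327199,0,314.67232317],[0,375.70327199,203.96960593],[0,0,1]]),"top":np.array([[446.49226912,0,319.6953067],[0,446.49226912,202.36521195],[0,0,1]])}
T={"scene":np.array([[ 8.02314765e-01,-5.96685455e-01,1.60463351e-02,-4.75016759e+02],[-3.47514418e-01,-4.88793829e-01,-8.00196427e-01,2.21509324e+02],[ 4.85308919e-01,6.36433076e-01,-5.99523305e-01,8.46657760e+02]]),
"top":np.array([[ 1.15894305e-01,-9.93250389e-01,-4.70895089e-03,-1.05294513e+02],[-9.64680691e-01,-1.11429104e-01,-2.38693777e-01,5.50881577e+02],[ 2.36557973e-01,3.22058833e-02,-9.71083470e-01,1.21431905e+03]])}
P={n:K[n]@T[n] for n in K}
def proj(n,X):
    q=np.c_[np.atleast_2d(X),np.ones(len(np.atleast_2d(X)))]@P[n].T
    return q[:,:2]/q[:,2:]
def tri(a,b):  # top px, scene px
    X=cv2.triangulatePoints(P["top"],P["scene"],np.array(a,float).reshape(2,1),np.array(b,float).reshape(2,1)); return (X[:3]/X[3]).ravel()
def crop(p,s,off): return (np.array(p,float)+.5)/s-.5+np.array(off)
def onz(n,p,z):
    A=P[n]; M=np.c_[A[:,0],A[:,1],-np.array([p[0],p[1],1.])]
    return np.linalg.solve(M,-(A[:,2]*z+A[:,3]))[:2]
E
python3 - <<'E'
from h import *
from scipy.optimize import least_squares
np.set_printoptions(precision=1,suppress=True)
wt=crop([(278,175),(492,232),(412,474),(200,418)],11,(275,180))
ws=crop([(338,193),(430,318),(180,370),(82,222)],11,(280,188))
pt=crop([(365,57),(651,97),(618,322),(329,278)],4,(225,125))
ps=crop([(545,73),(736,213),(545,305),(357,143)],4,(225,165))
for a,b in zip(wt,ws): print("w",tri(a,b))
for a,b in zip(pt,ps): print("p",tri(a,b))
dt,ds=crop((409,113),11,(275,180)),crop((442,138),11,(280,188))
print("disc",tri(dt,ds),onz("top",dt,38),onz("scene",ds,38))
def fit(L,t,s,x0):
    def f(v,full=False):
        c,si=np.cos(v[2]),np.sin(v[2]);W=np.c_[L[:,:2]@np.array([[c,si],[-si,c]])+v[:2],L[:,2]]
        return np.r_[(proj("top",W)-t).ravel(),(proj("scene",W)-s).ravel()]
    r=least_squares(f,x0); print(r.x,np.degrees(r.x[2]),r.fun); return r.x
Lw=np.array([(37.5,30,2),(37.5,-30,2),(-37.5,-30,17),(-37.5,30,17)],float)
Lp=np.array([(90,110,38),(90,-110,38),(-90,-110,38),(-90,110,38)],float)
w=fit(Lw,wt,ws,[430,0,0]); b=fit(Lp,pt,ps,[500,-150,0])
def tw(v,p): c,s=np.cos(v[2]),np.sin(v[2]); return v[:2]+np.array([[c,-s],[s,c]])@np.array(p)
print("foot",tw(b,(-75,95)))
f=tw(b,(-75,95));d=f-w[:2];c,s=np.cos(w[2]),np.sin(w[2]);print("foot in wedge frame",c*d[0]+s*d[1],-s*d[0]+c*d[1])
E
```

```text
w [590.6  23.    1.6]
w [579.9 -36.8   1.8]
w [508.7 -23.4   9. ]
w [515.9  34.5  17.9]
p [767.1  -6.1  30.6]
p [ 754.  -223.2   37.8]
p [ 578.9 -214.5   37.1]
p [588.1   0.4  34.3]
disc [601.4 -12.1  37.5] [601.5 -12.3] [600.5 -12.6]
[548.1  -1.4  -0.2] -9.17771730371322 [ 0.4 -0.1 -0.  -0.   0.3  0.5  0.1  0.1 -0.5  0.2  0.4 -0.1 -0.1 -1.6
  0.1  0.3]
[ 671.  -111.5   -0. ] -2.537194674405223 [ 0.1 -1.   0.5 -0.3  1.1  0.7 -0.7  0.2 -1.  -1.7  1.7 -0.1 -0.4  0.9
 -1.1 -1. ]
foot [600.2 -13.2]
foot in wedge frame 53.356692789032444 -3.3991731870556734
```

```bash
cat >> h.py <<'E'
from scipy.spatial.transform import Rotation as Ro
def st():
    from plant import monitor
    o=monitor.get_obs(); R=Ro.from_euler("xyz",o["tcp_rot"]).as_matrix()
    np.set_printoptions(precision=2,suppress=True)
    print("t",o["time"],"p",o["tool_pos"],"F",o["contact_force"],"grip",o["grip_width"]); print(R); return o,R
def go(target):
    o,R=st(); d=R.T@(np.array(target)-o["tool_pos"]); print("tool shift mm",d,"rows",np.linalg.norm(d)/40)
E
python3 -c "
from h import *
go([480,9.6,150])
u=(np.cos(np.radians(-9.2)),np.sin(np.radians(-9.2)))
o,R=st()
# turn about tool x so that tool y is along +-u
y=R[:,1];print('ang of tool y',np.degrees(np.arctan2(y[1],y[0])))
"
```

```text
t 0.1 p [222.33 475.16 196.62] F [ 0.41  0.3  -0.39] grip 91.6177222169716
[[-0.   -0.91  0.42]
 [-0.    0.42  0.91]
 [-1.    0.   -0.  ]]
tool shift mm [  46.96 -430.75 -312.35] rows 13.353679953459714
t 0.1 p [222.33 475.16 196.62] F [ 0.41  0.3  -0.39] grip 91.6177222169716
[[-0.   -0.91  0.42]
 [-0.    0.42  0.91]
 [-1.    0.   -0.  ]]
ang of tool y 154.91612824434367
```

>>> send_rows:
  commands:
    - [[0.003,-0.031,-0.0225,0,0],[0.003,-0.031,-0.0225,0,0],[0.003,-0.031,-0.0225,0,0],[0.003,-0.031,-0.0225,0,0],[0.003,-0.031,-0.0225,0,0],[0.003,-0.031,-0.0225,0,0],[0.003,-0.031,-0.0225,0,0],[0,0,0,-5.3,0],[0,0,0,-5.3,0],[0,0,0,-5.3,0]]

```text
time: 0.93
tool_pos: [355.7, 228.9, 170.9]
tcp_rot: [2.298, 1.564, -2.565]
contact_force: [0.1, 0.6, 0.2]
grip_width: 29.8
```

```bash
python3 -c "
from h import *
go([478,10,120])"
```

```text
t 0.9333 p [355.7  228.94 170.93] F [0.07 0.62 0.17] grip 29.799314238093125
[[-0.01 -0.99  0.15]
 [-0.    0.15  0.99]
 [-1.    0.   -0.  ]]
tool shift mm [  51.04 -154.05 -197.86] rows 6.397469009733113
```

>>> send_rows:
  commands:
    - [[0.007,-0.022,-0.029,0,0],[0.007,-0.022,-0.029,0,0],[0.007,-0.022,-0.029,0,0],[0.007,-0.022,-0.029,0,0],[0.007,-0.022,-0.029,0,0],[0.007,-0.022,-0.029,0,0],[0.007,-0.022,-0.029,0,0],[0,0,0,0,0],[0,0,0,0,0]]

```text
time: 1.68
tool_pos: [482.4, -4.4, 117.7]
tcp_rot: [1.915, 1.564, -2.939]
contact_force: [0.1, 0.8, 0.4]
grip_width: 0.2
```

```bash
python3 -c "
from h import *
go([480,9.6,45])"
```

```text
t 1.6833 p [482.44  -4.43 117.71] F [0.07 0.77 0.43] grip 0.245459898526125
[[-0.01 -0.99  0.14]
 [-0.    0.14  0.99]
 [-1.    0.01 -0.  ]]
tool shift mm [72.7   3.91 13.72] rows 1.852240615373897
```

>>> send_rows:
  commands:
    - [[0.03,0.002,0.006,0,0],[0.03,0.002,0.006,0,0],[0.025,0.001,0.004,-1,0],[0,0,0,0,0]]

```text
time: 2.02
tool_pos: [479.8, 13.4, 31.7]
tcp_rot: [2.357, 1.568, -2.481]
contact_force: [-0.3, -0.6, 0.6]
grip_width: 0.3
```

```bash
python3 -c "
from h import *
go([480,9.6,7])
from plant import optics
for n in ('top','scene'):
    a=optics.capture(n)['color']; c=(270,170,70,55) if n=='top' else (270,175,80,62)
    x,y,w,h=c; cv2.imwrite(f'pics/{n}1.png',cv2.resize(a[y:y+h,x:x+w],None,fx=9,fy=9,interpolation=cv2.INTER_CUBIC))
"
```

```text
t 2.0167 p [479.83  13.44  31.68] F [-0.31 -0.6   0.64] grip 0.2825797632695879
[[-0.   -0.99  0.12]
 [-0.    0.12  0.99]
 [-1.    0.   -0.  ]]
tool shift mm [24.68 -0.7  -3.74] rows 0.6243451144246155
```

View pics/scene1.png

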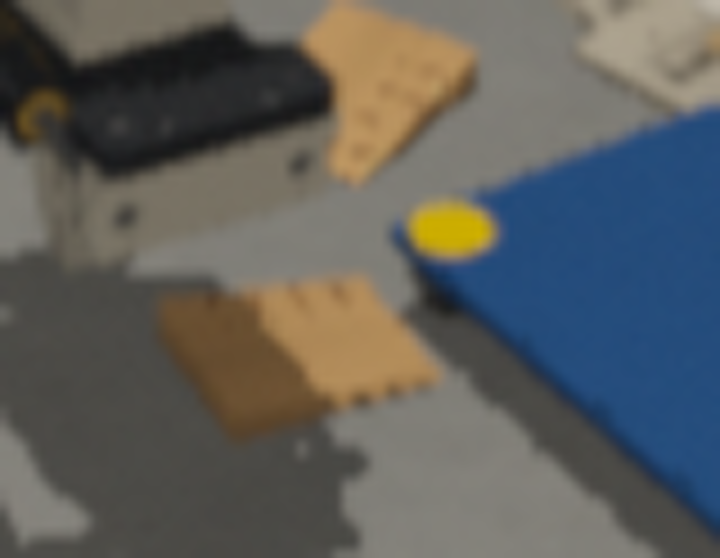

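The wedge is ahead of the closed fingers, with its thick end nearest the robot. In the scene crop the disc is at (452,230) and the wedge spans (160-440, 280-440). I'll lower to push height next.

>>> send_rows:
  commands:
    - [[0.012,0,-0.002,1,0],[0.01,0,-0.002,1,0],[0,0,0,0,0],[0,0,0,0,0]]

```text
time: 2.45
tool_pos: [486.3, 9.0, 18.6]
tcp_rot: [-1.721, 1.557, -0.311]
contact_force: [-0.6, -0.8, 0.5]
grip_width: 0.8
```

```bash
python3 -c "
from h import *
go([490,8,7])"
```

```text
t 2.45 p [486.35   9.03  18.59] F [-0.57 -0.81  0.55] grip 0.835060296025271
[[ 0.01 -0.99  0.16]
 [-0.    0.16  0.99]
 [-1.   -0.01 -0.  ]]
tool shift mm [11.64 -3.61 -0.4 ] rows 0.30491907279332053
```

>>> send_rows:
  commands:
    - [[0.006,0,0,0,0],[0.004,0,0,0,0],[0.002,0,0,0,0]]

```text
time: 2.7
tool_pos: [488.7, 8.7, 8.6]
tcp_rot: [-1.673, 1.551, -0.263]
contact_force: [0.2, 0.3, 0.5]
grip_width: 0.5
```

```bash
python3 -c "
from h import *
go([490,8,7])"
```

```text
t 2.7 p [488.67   8.7    8.62] F [0.21 0.31 0.45] grip 0.5009355967292117
[[ 0.02 -0.99  0.16]
 [-0.01  0.16  0.99]
 [-1.   -0.02 -0.  ]]
tool shift mm [ 1.65 -1.39 -0.48] rows 0.05526841323440122
```

>>> send_rows:
  commands:
    - [[0,-0.003,0,0,0],[0,-0.003,0,0,0],[0,-0.003,0,0,0],[0,-0.003,0,0,0],[0,-0.003,0,0,0],[0,-0.003,0,0,0]]

```text
time: 3.2
tool_pos: [508.0, 5.6, 9.0]
tcp_rot: [-1.675, 1.551, -0.265]
contact_force: [0.1, 0.5, -0.4]
grip_width: 0.3
```

```bash
python3 -c "
from h import *
st()
"
```

```text
t 3.2 p [508.01   5.56   8.98] F [ 0.07  0.5  -0.44] grip 0.3318199736160111
[[ 0.02 -0.99  0.16]
 [-0.01  0.16  0.99]
 [-1.   -0.02 -0.  ]]
```

```bash
cat >> h.py <<'E'
def pics(tag):
    from plant import optics
    for n in ('top','scene'):
        a=optics.capture(n)['color']; x,y,w,h=(270,170,70,55) if n=='top' else (270,175,80,62)
        cv2.imwrite(f'pics/{n}{tag}.png',cv2.resize(a[y:y+h,x:x+w],None,fx=9,fy=9,interpolation=cv2.INTER_CUBIC))
E
python3 -c "
from h import *
pics(2)"
```

```text
(no output)
```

View pics/scene2.png

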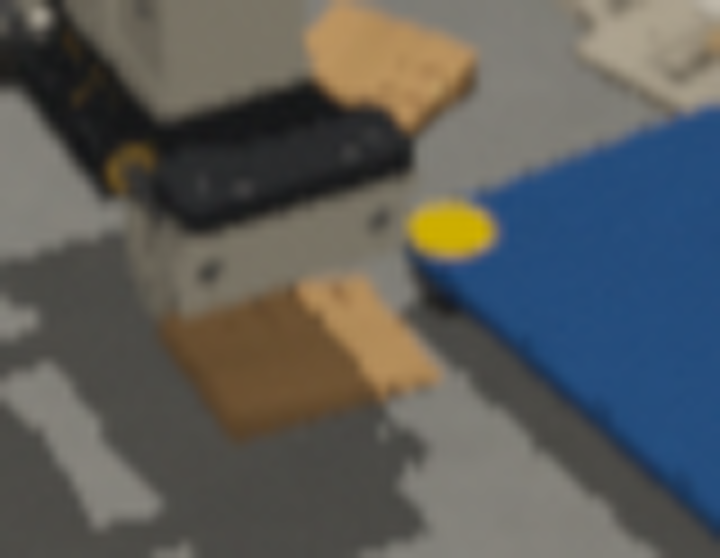

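View pics/top2.png

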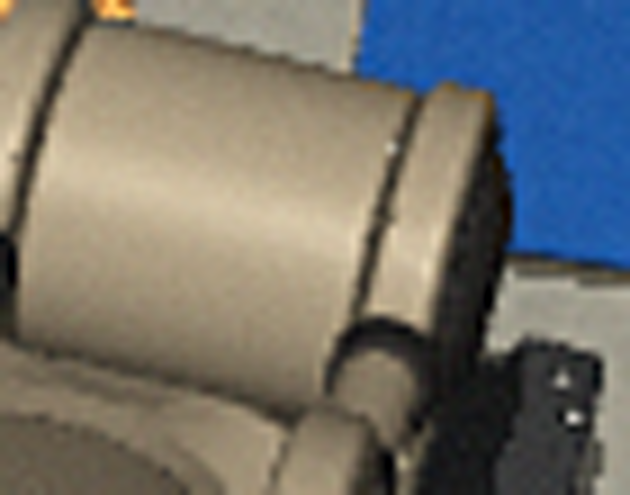

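```bash
python3 -c "
from h import *
for X in [(508,5.6,9),(508,5.6,28),(508,5.6,75),(511,4.6,17),(511,4.6,0)]: print(X,(proj('scene',np.array([X],float))-[270,175])*9)"
```

```text
(508, 5.6, 9) [[183.19619007 369.26785323]]
(508, 5.6, 28) [[181.84239523 322.81069019]]
(508, 5.6, 75) [[178.36755004 203.56703261]]
(511, 4.6, 17) [[192.1350623  348.03658051]]
(511, 4.6, 0) [[193.24391762 389.13389409]]
```

```bash
python3 -c "
from h import *
from plant import optics
a=optics.capture('scene')['color']
cv2.imwrite('pics/s3.png',cv2.resize(a[120:270,200:390],None,fx=4.2,fy=4,interpolation=cv2.INTER_CUBIC))"
```

```text
(no output)
```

View pics/s3.png

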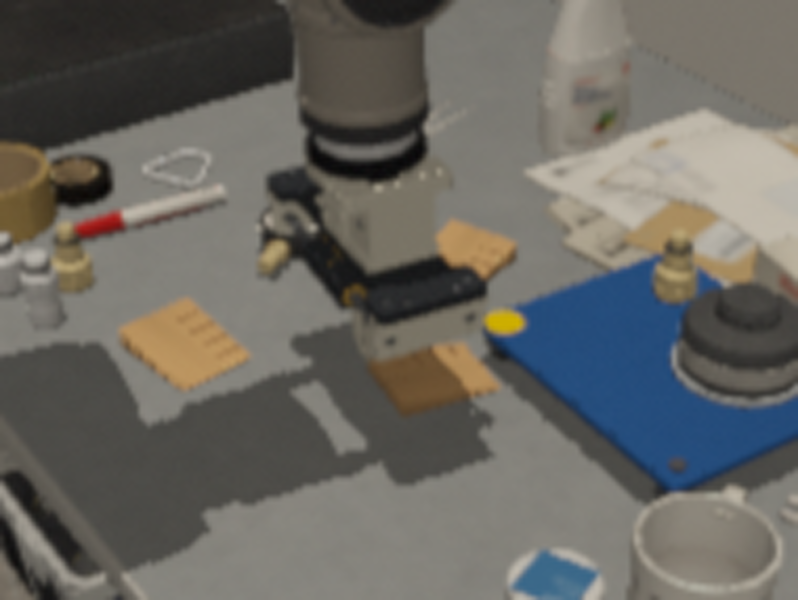

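```bash
python3 -c "
from h import *
S=lambda X:(proj('scene',np.array([X],float))-[200,120])*[4.2,4]
u=np.array([.987,-.16,0]);v=np.array([.16,.987,0]);c=np.array([508,5.6,0])
for a in(-37,37):
  for b in (-95,95):
    for z in (75,9): print(a,b,z,S(c+a*u+b*v+[0,0,z]))
for z in (9,28,40,75): print('tcp',z,S(c+[0,0,z]))
for b in(-19,19):print(b,S(c+b*v+[0,0,9]))
"
```

```text
-37 -95 75 [[386.27902008 402.64706859]]
-37 -95 9 [[388.3589874  478.58672495]]
-37 95 75 [[272.87921351 255.49824089]]
-37 95 9 [[278.63614201 327.62708203]]
37 -95 75 [[492.69381418 371.29591324]]
37 -95 9 [[490.66237935 446.38896238]]
37 95 75 [[369.49038764 231.48404649]]
37 95 9 [[371.84954764 302.70621624]]
tcp 9 [[379.49155537 384.11904588]]
tcp 28 [[378.85978444 363.47141786]]
tcp 40 [[378.45385856 350.20489011]]
tcp 75 [[377.23819002 310.47423672]]
-19 [[391.03048548 398.97115843]]
19 [[368.23275747 369.62750013]]
```

```bash
python3 -c "
from h import *
from plant import optics
a=optics.capture('scene')['color']
a=cv2.convertScaleAbs(a[195:235,275:325],alpha=1.8,beta=10)
cv2.imwrite('pics/s4.png',cv2.resize(a,None,fx=14,fy=14,interpolation=cv2.INTER_NEAREST))"
```

```text
(no output)
```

View pics/s4.png

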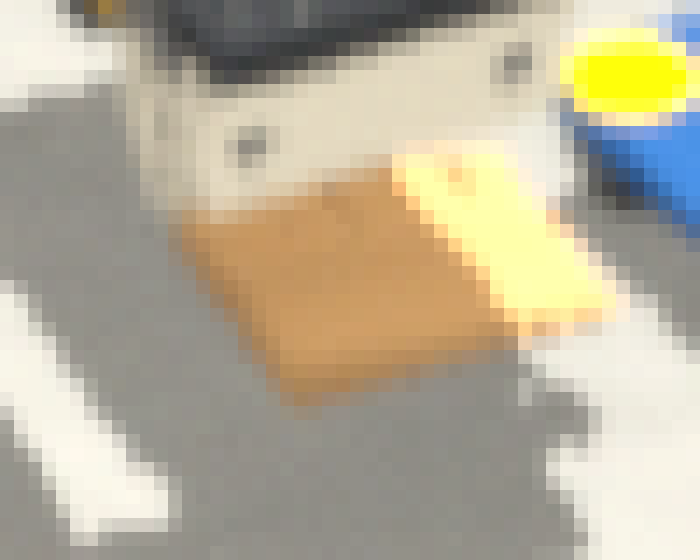

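```bash
python3 -c "
from h import *
np.set_printoptions(precision=0,suppress=True)
for z in (9,40,75,100,120): print(z,*[onz('scene',p,z) for p in [(284.5,208.5),(289,210),(315,204)]])
C=-T['scene'][:,:3].T@T['scene'][:,3];print(C)
"
```

```text
9 [514.  46.] [521.  32.] [601.  11.]
40 [493.  11.] [499.  -2.] [576. -22.]
75 [469. -28.] [475. -40.] [548. -59.]
100 [452. -56.] [458. -68.] [527. -86.]
120 [438. -78.] [444. -89.] [ 511. -107.]
[  47. -714.  692.]
```

>>> send_rows:
  commands:
    - [[0,-0.002,0,0,0],[0,-0.002,0,0,0],[0,-0.002,0,0,0],[0,-0.002,0,0,0]]

```text
time: 3.73
tool_pos: [515.1, 4.5, 8.9]
tcp_rot: [-1.685, 1.553, -0.275]
contact_force: [0.1, -0.5, 0.4]
grip_width: 0.7
```

```bash
python3 -c "
from h import *
st()
from plant import optics
a=optics.capture('scene')['color']
a=cv2.convertScaleAbs(a[195:235,275:325],alpha=1.8,beta=10)
cv2.imwrite('pics/s5.png',cv2.resize(a,None,fx=14,fy=14,interpolation=cv2.INTER_NEAREST))"
```

```text
t 3.7333 p [515.08   4.48   8.95] F [ 0.05 -0.49  0.44] grip 0.6549346516408059
[[ 0.02 -0.99  0.16]
 [-0.    0.16  0.99]
 [-1.   -0.02 -0.  ]]
```

View pics/s5.png

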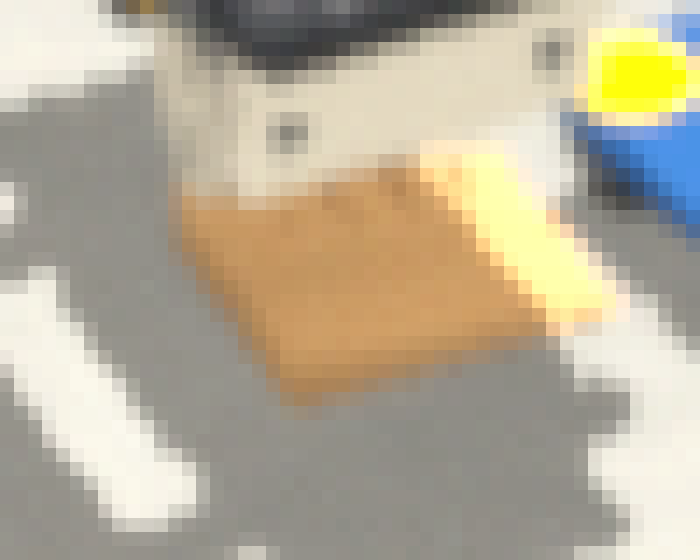

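The wrist reads past the wedge's back face, yet there's no contact and no fingertip shows in the picture. I'll raise the tool and look at the fingers.

>>> send_rows:
  commands:
    - [[-0.02,0.006,0,0,0],[-0.03,0.008,0,0,0],[-0.03,0.008,0,0,0],[-0.03,0.008,0,0,0],[0,0,0,0,0]]

```text
time: 4.2
tool_pos: [482.1, 9.8, 120.5]
tcp_rot: [-1.745, 1.558, -0.336]
contact_force: [0.9, 0.2, 0.5]
grip_width: 0.2
```

```bash
python3 -c "
from h import *
o,R=st()
from plant import optics
a=optics.capture('scene')['color']
p=o['tool_pos']
for k,col in((0,(0,0,255)),(66,(0,255,0))):
    q=proj('scene',[p-R[:,0]*k])[0]; print(q)
b=cv2.resize(a[120:245,215:365],None,fx=5,fy=4.8,interpolation=cv2.INTER_CUBIC)
cv2.imwrite('pics/s6.png',b)"
```

```text
t 4.2 p [482.08   9.81 120.55] F [0.94 0.15 0.55] grip 0.1808930049887658
[[ 0.01 -0.99  0.16]
 [-0.    0.16  0.99]
 [-1.   -0.01 -0.  ]]
[280.55 186.46]
[279.26 165.45]
```

View pics/s6.png

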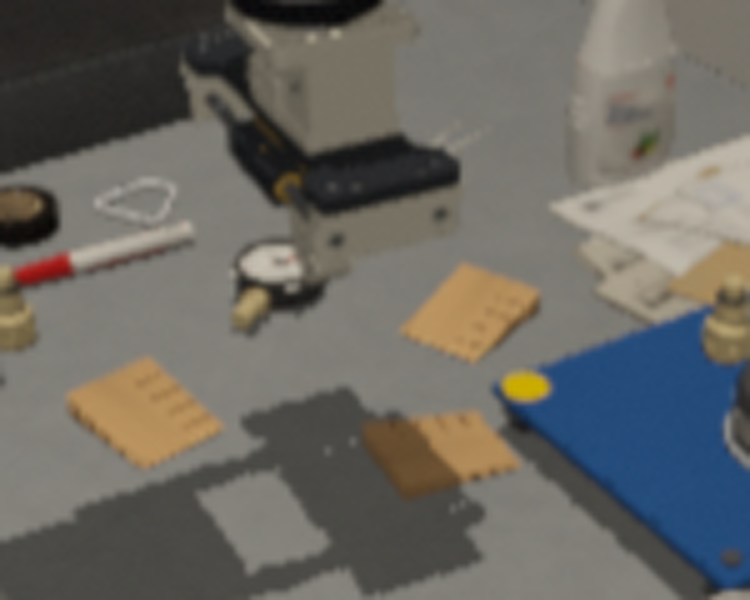

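```bash
python3 -c "
from h import *
for n in('top','scene'):
  print(n,proj(n,[[222.3,475,196.5],[222.3,475,262]]))
a=cv2.imread('pics/top0.png')[250:400,0:170];cv2.imwrite('pics/g.png',cv2.resize(a,None,fx=4.5,fy=4,interpolation=cv2.INTER_CUBIC))
from plant import optics
a=optics.capture('top')['color'][90:290,150:390];cv2.imwrite('pics/g2.png',cv2.resize(a,None,fx=3,fy=3,interpolation=cv2.INTER_CUBIC))
print(proj('top',[[482,9.8,120.5]]))
"
```

```text
top [[ 93.76643516 299.16001918]
 [ 79.65043614 298.35835884]]
scene [[124.37523592 123.10602238]
 [117.9394901  102.31345079]]
[[297.68291141 223.02009532]]
```

View pics/g.png

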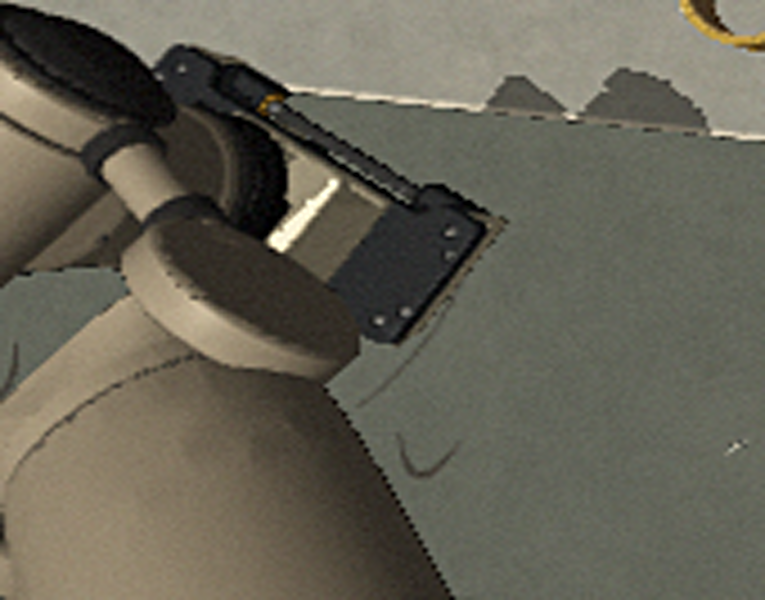

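View pics/g2.png

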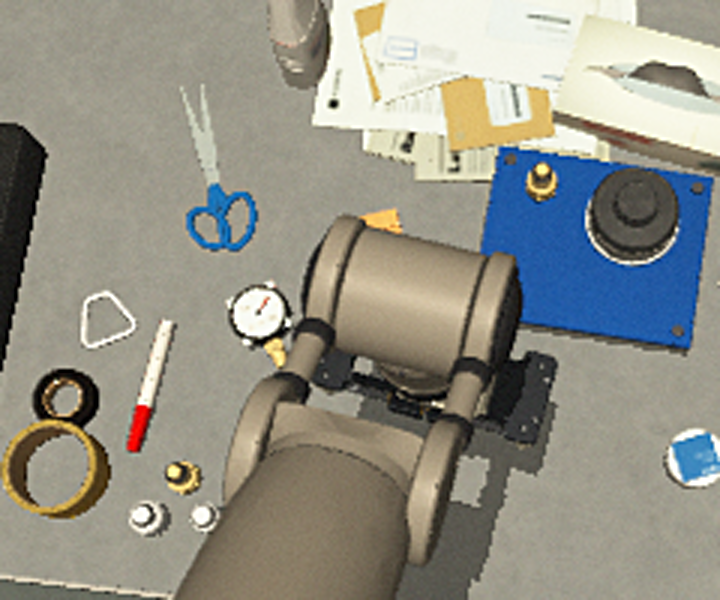

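```bash
python3 -c "
from h import *
from plant import optics
for n,(x,y,w,h) in dict(top=(300,190,45,55),scene=(260,140,55,45)).items():
    a=optics.capture(n)['color'][y:y+h,x:x+w]; cv2.imwrite(f'pics/k{n}.png',cv2.resize(a,None,fx=12,fy=10.8 if n=='top' else 12,interpolation=cv2.INTER_CUBIC))
"
```

```text
(no output)
```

View pics/ktop.png

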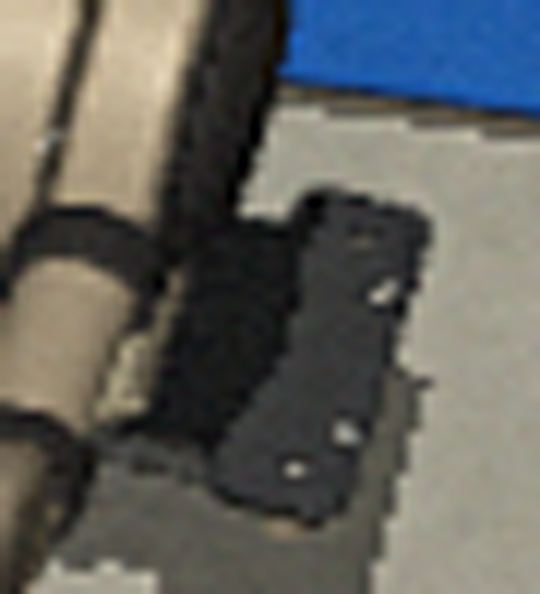

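View pics/kscene.png

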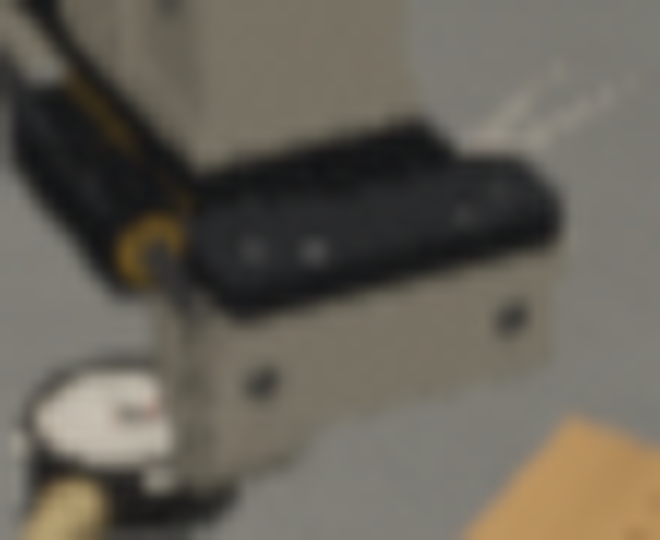

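The rendered tip sits well above the reported TCP, which would explain passing over the wedge. I'll touch the bare bench gently to find out where the tips really are.

>>> send_rows:
  commands:
    - [[0.025,0.001,0,0,0],[0.025,0.001,0,0,0],[0.025,0,0,0,0],[0.015,0,0,0,0],[0.01,0,0,0,0],[0,0,0,0,0]]

```text
time: 4.9
tool_pos: [475.4, 10.0, 3.6]
tcp_rot: [1.933, 1.563, -2.941]
contact_force: [-0.7, -0.5, -0.2]
grip_width: 0.1
```

>>> send_rows:
  commands:
    - [[0.003,0.0,0,0,0],[0.003,0,0,0,0],[0,0,0,0,0]]

```text
time: 5.15
tool_pos: [474.0, 10.1, -5.0]
tcp_rot: [1.793, 1.558, -3.082]
contact_force: [0.1, -0.6, 0.7]
grip_width: 0.0
```

>>> send_rows:
  commands:
    - [[0.003,0.0,0,0,0],[0.003,0,0,0,0],[0,0,0,0,0]]

```text
time: 5.4
tool_pos: [475.0, 10.0, -10.4]
tcp_rot: [1.847, 1.561, -3.028]
contact_force: [-0.8, 0.5, -0.6]
grip_width: 0.5
```

>>> send_rows:
  commands:
    - [[0.002,0.0,0,0,0],[0.002,0,0,0,0],[0,0,0,0,0]]

```text
time: 5.65
tool_pos: [475.7, 9.9, -13.9]
tcp_rot: [1.912, 1.563, -2.962]
contact_force: [0.5, 0.1, 0.0]
grip_width: 0.6
```

>>> send_rows:
  commands:
    - [[0.002,0.0,0,0,0],[0.002,0,0,0,0],[0,0,0,0,0]]

```text
time: 5.9
tool_pos: [475.9, 9.9, -18.0]
tcp_rot: [1.95, 1.564, -2.925]
contact_force: [-0.3, 0.1, -0.1]
grip_width: 0.5
```

```bash
python3 -c "
from h import *
from plant import optics
a=optics.capture('scene')['color'][175:235,250:330]; cv2.imwrite('pics/s7.png',cv2.resize(cv2.convertScaleAbs(a,alpha=1.5),None,fx=9,fy=9,interpolation=cv2.INTER_CUBIC))
print((proj('scene',[[476,9.9,-18],[476,9.9,0]])-[250,175])*9)
"
```

```text
[[275.31336802 463.51826475]
 [273.16063302 420.60667008]]
```

View pics/s7.png

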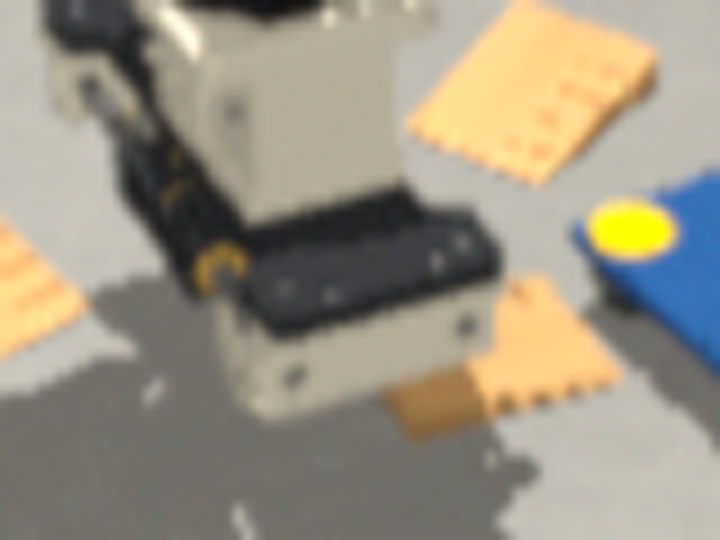

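```bash
python3 -c "
from h import *
print(tri((335.3,209.4),(306.6,156.5)),tri((326.2,238.1),(279.3,165.8)))
# white screws
print(tri((300+345/12,190+432/10.8),(260+312/12,140+250/12)), tri((300+383/12,190+292/10.8),(260+465/12,140+213/12)))
np.set_printoptions(suppress=True,precision=0)
for z in(30,50,70,90): print(z,onz('scene',(279.4,221.1),z))
"
```

```text
[500.2852164  -86.57174856 252.1855022 ] [430.39960777 -73.10774685 243.85559382]
[448.28451235 -76.65057568 252.99116433] [480.97641879 -80.74317128 252.24181635]
30 [457. -18.]
50 [444. -39.]
70 [432. -60.]
90 [420. -81.]
```

Triangulation puts the body bottom about 91 mm above the reported tip, against 66 mm nominal. The z reading is therefore about 25 mm too low. I'll keep probing for the bench.

>>> send_rows:
  commands:
    - [[0.002,0.0,0,0,0],[0.002,0,0,0,0],[0,0,0,0,0]]

```text
time: 6.2
tool_pos: [476.1, 9.8, -22.2]
tcp_rot: [1.966, 1.564, -2.908]
contact_force: [0.3, -0.3, 0.1]
grip_width: 0.4
```

>>> send_rows:
  commands:
    - [[0.002,0.0,0,0,0],[0,0,0,0,0]]

```text
time: 6.37
tool_pos: [476.0, 9.8, -24.5]
tcp_rot: [1.964, 1.564, -2.911]
contact_force: [0.9, 0.0, 0.1]
grip_width: 0.1
```

>>> send_rows:
  commands:
    - [[0.002,0.0,0,0,0],[0,0,0,0,0]]

```text
time: 6.53
tool_pos: [475.9, 9.8, -26.7]
tcp_rot: [1.954, 1.564, -2.921]
contact_force: [0.2, 0.1, -0.2]
grip_width: 0.8
```

>>> send_rows:
  commands:
    - [[0.0015,0.0,0,0,0],[0,0,0,0,0]]

```text
time: 6.7
tool_pos: [476.0, 9.8, -28.4]
tcp_rot: [1.954, 1.564, -2.92]
contact_force: [-0.1, -0.9, -0.0]
grip_width: 0.2
```

>>> send_rows:
  commands:
    - [[0.0015,0.0,0,0,0],[0,0,0,0,0]]

```text
time: 6.87
tool_pos: [476.4, 9.8, -29.1]
tcp_rot: [2.019, 1.565, -2.855]
contact_force: [-0.5, 0.1, 0.5]
grip_width: 0.8
```

```bash
python3 -c "
from h import *
st()
from plant import optics
a=optics.capture('scene')['color'][175:235,250:330]; cv2.imwrite('pics/s8.png',cv2.resize(cv2.convertScaleAbs(a,alpha=1.5),None,fx=9,fy=9,interpolation=cv2.INTER_CUBIC))
"
```

```text
t 6.8667 p [476.36   9.8  -29.06] F [-0.52  0.09  0.49] grip 0.7870726940217992
[[-0.01 -0.99  0.16]
 [-0.    0.16  0.99]
 [-1.    0.01 -0.  ]]
```

View pics/s8.png

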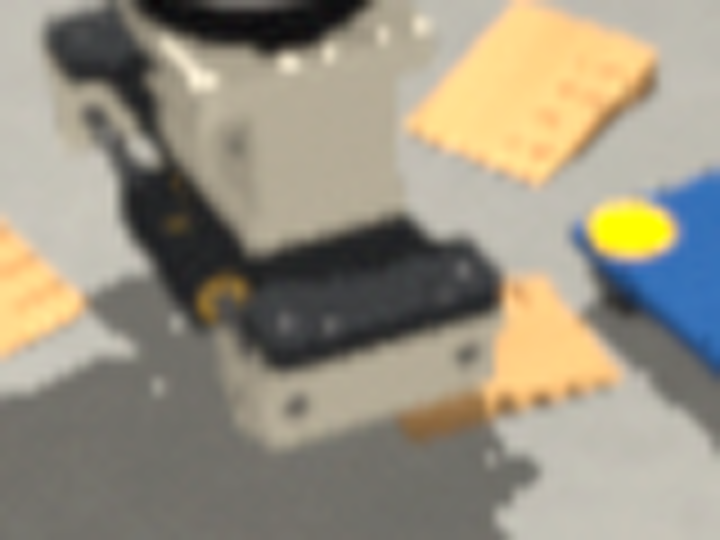

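>>> send_rows:
  commands:
    - [[0.0015,0.0,0,0,0],[0,0,0,0,0]]

```text
time: 7.08
tool_pos: [476.6, 9.8, -28.9]
tcp_rot: [2.131, 1.566, -2.743]
contact_force: [0.2, 0.9, -0.0]
grip_width: 0.3
```

>>> send_rows:
  commands:
    - [[0.0015,0.0,0,0,0]]

```text
time: 7.17
tool_pos: [477.1, 9.7, -29.4]
tcp_rot: [2.299, 1.567, -2.575]
contact_force: [-6.4, 0.7, 30.4]
grip_width: 0.5
```

>>> send_rows:
  commands:
    - [[0.0025,0.0,0,0,0]]

```text
time: 7.25
tool_pos: [477.2, 9.7, -29.6]
tcp_rot: [2.459, 1.567, -2.415]
contact_force: [-15.1, 1.6, 56.3]
grip_width: 0.3
```

The bench is at a reported z of −29, so true height is the reading plus 29. Force scales at about 20 N per mm of commanded shift. I'll rise to about 7 mm true height and push in small steps.

>>> send_rows:
  commands:
    - [[-0.003,0,0,0,0],[-0.003,-0.002,0,0,0],[0,-0.004,0,0,0],[0,-0.004,0,0,0],[0,-0.004,0,0,0],[0,0,0,0,0]]

```text
time: 7.75
tool_pos: [492.9, 7.2, -23.1]
tcp_rot: [2.999, 1.568, -1.874]
contact_force: [-0.2, -0.8, -0.9]
grip_width: 0.6
```

```bash
python3 -c "
from h import *
st()"
```

```text
t 7.75 p [492.95   7.15 -23.1 ] F [-0.16 -0.82 -0.91] grip 0.5998800391674273
[[-0.   -0.99  0.16]
 [-0.    0.16  0.99]
 [-1.    0.   -0.  ]]
```

>>> send_rows:
  commands:
    - [[0,-0.002,0,0,0],[0,-0.002,0,0,0],[0,-0.002,0,0,0],[0,-0.002,0,0,0],[0,-0.002,0,0,0],[0,-0.002,0,0,0],[0,-0.001,0,0,0]]

```text
time: 8.33
tool_pos: [505.5, 5.0, -24.9]
tcp_rot: [2.079, 1.565, -2.795]
contact_force: [-1.7, -0.2, 0.8]
grip_width: 0.1
```

```bash
python3 -c "
from h import *
st()
from plant import optics
a=optics.capture('scene')['color'][175:235,260:340]; cv2.imwrite('pics/s9.png',cv2.resize(cv2.convertScaleAbs(a,alpha=1.5),None,fx=9,fy=9,interpolation=cv2.INTER_CUBIC))
"
```

```text
t 8.3333 p [505.46   5.04 -24.89] F [-1.72 -0.24  0.84] grip 0.1426336396176661
[[-0.01 -0.99  0.16]
 [-0.    0.16  0.99]
 [-1.    0.01 -0.  ]]
```

View pics/s9.png

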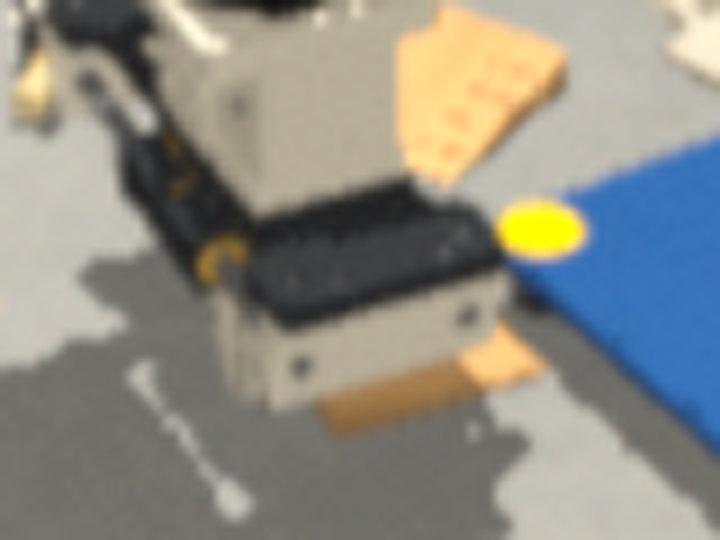

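Contact: Fx is −1.7 N and the wedge front corner has shifted about 3 mm. I'll continue to just short of the earliest possible snug point.

>>> send_rows:
  commands:
    - [[-0.0003,-0.0015,0,0,0],[-0.0003,-0.0015,0,0,0],[-0.0003,-0.0015,0,0,0],[-0.0003,-0.0015,0,0,0],[-0.0003,-0.001,0,0,0],[-0.0003,-0.001,0,0,0],[-0.0003,-0.001,0,0,0]]

```text
time: 8.97
tool_pos: [515.1, 3.5, -22.8]
tcp_rot: [2.058, 1.565, -2.815]
contact_force: [-0.1, 1.0, -0.4]
grip_width: 0.6
```

>>> send_rows:
  commands:
    - [[-0.0002,-0.0008,0,0,0],[-0.0002,-0.0008,0,0,0],[-0.0002,-0.0008,0,0,0],[-0.0002,-0.0008,0,0,0]]

```text
time: 9.3
tool_pos: [518.6, 2.9, -21.9]
tcp_rot: [2.067, 1.565, -2.807]
contact_force: [-0.8, 0.7, -0.2]
grip_width: 0.6
```

```bash
python3 -c "
from h import *
st();pics(10)
"
```

```text
t 9.3 p [518.61   2.95 -21.86] F [-0.79  0.67 -0.16] grip 0.5772937949577708
[[-0.01 -0.99  0.16]
 [-0.    0.16  0.99]
 [-1.    0.01 -0.  ]]
```

View pics/scene10.png

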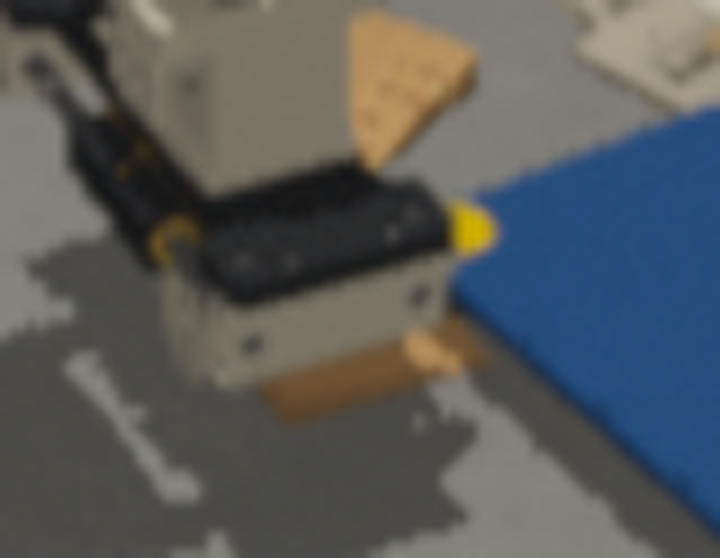

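>>> send_rows:
  commands:
    - [[0,-0.0004,0,0,0],[0,-0.0004,0,0,0],[0,-0.0004,0,0,0],[0,-0.0004,0,0,0],[0,-0.0004,0,0,0],[0,-0.0004,0,0,0],[0,-0.0004,0,0,0],[0,-0.0004,0,0,0]]

```text
time: 10.07
tool_pos: [521.6, 2.5, -21.8]
tcp_rot: [2.017, 1.564, -2.856]
contact_force: [-1.5, -0.4, -0.1]
grip_width: 0.3
```

>>> send_rows:
  commands:
    - [[0,-0.0004,0,0,0],[0,-0.0004,0,0,0],[0,-0.0004,0,0,0],[0,-0.0004,0,0,0],[0,-0.0004,0,0,0]]

```text
time: 10.48
tool_pos: [523.8, 2.1, -21.8]
tcp_rot: [2.018, 1.564, -2.856]
contact_force: [-2.4, -0.8, 0.4]
grip_width: 0.9
```

>>> send_rows:
  commands:
    - [[0,-0.0004,0,0,0],[0,-0.0004,0,0,0],[0,-0.0004,0,0,0],[0,-0.0004,0,0,0],[0,-0.0004,0,0,0]]

```text
time: 10.9
tool_pos: [525.9, 1.8, -21.8]
tcp_rot: [2.002, 1.564, -2.872]
contact_force: [-1.1, 0.6, 0.9]
grip_width: 0.8
```

>>> send_rows:
  commands:
    - [[0,-0.0004,0,0,0],[0,-0.0004,0,0,0],[0,-0.0004,0,0,0],[0,-0.0004,0,0,0],[0,-0.0004,0,0,0]]

```text
time: 11.32
tool_pos: [527.4, 1.6, -21.9]
tcp_rot: [1.932, 1.563, -2.942]
contact_force: [-2.6, -0.3, 1.1]
grip_width: 0.1
```

>>> send_rows:
  commands:
    - [[0,-0.0004,0,0,0],[0,-0.0004,0,0,0],[0,-0.0004,0,0,0],[0,-0.0004,0,0,0],[0,-0.0004,0,0,0]]

```text
time: 11.73
tool_pos: [527.8, 1.5, -22.1]
tcp_rot: [1.831, 1.559, -3.042]
contact_force: [-4.3, 1.1, 2.6]
grip_width: 0.5
```

>>> send_rows:
  commands:
    - [[0,-0.0004,0,0,0],[0,-0.0004,0,0,0],[0,-0.0004,0,0,0],[0,-0.0004,0,0,0],[0,-0.0004,0,0,0]]

```text
time: 12.15
tool_pos: [528.0, 1.5, -22.2]
tcp_rot: [1.77, 1.555, -3.103]
contact_force: [-5.5, 1.3, 4.4]
grip_width: 0.4
```

>>> send_rows:
  commands:
    - [[0,-0.0004,0,0,0],[0,-0.0004,0,0,0],[0,-0.0004,0,0,0],[0,-0.0004,0,0,0],[0,-0.0004,0,0,0]]

```text
time: 12.57
tool_pos: [528.0, 1.5, -22.4]
tcp_rot: [1.733, 1.551, -3.141]
contact_force: [-5.1, -0.3, 3.8]
grip_width: 0.6
```

Snug: the push stalls at about 5 N with the TCP at x = 528. I'll back off, rise and move over the disc.

>>> send_rows:
  commands:
    - [[0,0.002,0,0,0],[0,0.004,0,0,0],[0,0.005,0,0,0],[-0.025,0,0,0,0],[-0.025,0,0,0,0],[-0.02,0,0,0,0],[0,0,0,0,0]]

```text
time: 13.15
tool_pos: [520.1, 2.9, 49.2]
tcp_rot: [1.804, 1.558, -3.069]
contact_force: [1.1, 0.6, -0.2]
grip_width: 0.3
```

```bash
python3 -c "
from h import *
go([601,-12.5,35]);pics(11)
"
```

```text
t 13.15 p [520.09   2.89  49.16] F [ 1.09  0.58 -0.23] grip 0.3216558024419566
[[-0.01 -0.99  0.16]
 [-0.    0.16  0.99]
 [-1.    0.01 -0.  ]]
tool shift mm [ 13.12 -82.5   -2.15] rows 2.0890920610679946
```

View pics/scene11.png

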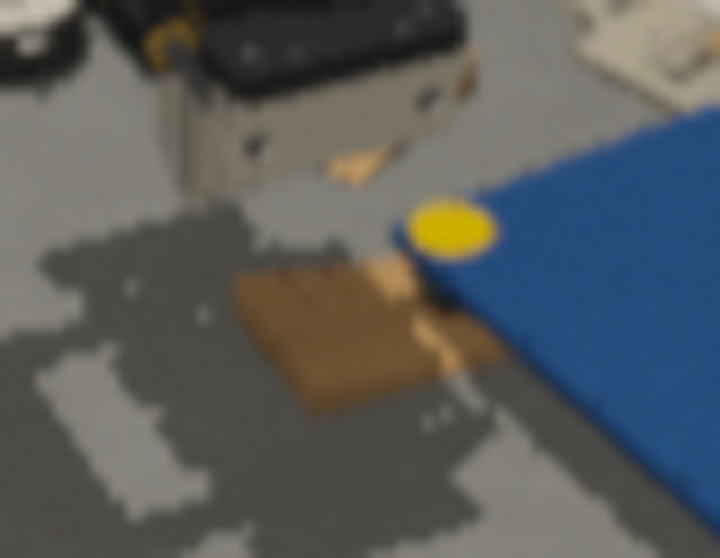

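The wedge's thin end is under the foot at (445,300). The disc is still at (452,230), so the base hasn't shifted. Moving over the disc.

>>> send_rows:
  commands:
    - [[0,-0.03,0,0,0],[0,-0.03,-0.001,0,0],[0.003,-0.02,-0.001,0,0],[0.005,-0.003,0,0,0],[0,0,0,0,0]]

```text
time: 13.67
tool_pos: [596.5, -11.8, 28.8]
tcp_rot: [1.687, 1.542, 3.097]
contact_force: [-0.2, 0.1, -0.3]
grip_width: 0.4
```

```bash
python3 -c "
from h import *
go([600,-12.5,12])
"
```

```text
t 13.6667 p [596.46 -11.8   28.82] F [-0.22  0.13 -0.33] grip 0.4275424365551835
[[-0.03 -0.99  0.16]
 [ 0.    0.16  0.99]
 [-1.    0.03 -0.  ]]
tool shift mm [16.71 -4.09 -0.07] rows 0.4301735247407096
```

>>> send_rows:
  commands:
    - [[0.006,-0.002,0,0,0],[0.006,-0.001,0,0,0],[0,0,0,0,0]]

```text
time: 13.92
tool_pos: [595.2, -11.5, 12.7]
tcp_rot: [1.667, 1.536, 3.076]
contact_force: [-0.5, -0.0, 1.0]
grip_width: 0.5
```

>>> send_rows:
  commands:
    - [[0.001,0,0,0,0],[0.001,0,0,0,0],[0,0,0,0,0]]

```text
time: 14.17
tool_pos: [592.8, -10.9, 9.8]
tcp_rot: [1.659, 1.533, 3.069]
contact_force: [-0.4, 1.1, -0.3]
grip_width: 0.4
```

>>> send_rows:
  commands:
    - [[0.0005,0,0,0,0],[0.0005,0,0,0,0]]

```text
time: 14.33
tool_pos: [592.8, -10.8, 9.4]
tcp_rot: [1.661, 1.534, 3.071]
contact_force: [-0.4, -0.0, -0.2]
grip_width: 0.5
```

>>> send_rows:
  commands:
    - [[0.0003,-0.003,0,0,0],[0.0003,-0.002,0,0,0],[0.0003,-0.001,0,0,0]]

```text
time: 14.58
tool_pos: [599.5, -11.8, 9.1]
tcp_rot: [1.665, 1.535, 3.075]
contact_force: [0.6, -0.0, 1.1]
grip_width: 0.5
```

>>> send_rows:
  commands:
    - [[0.0005,0,0,0,0],[0.0005,0,0,0,0]]

```text
time: 14.75
tool_pos: [600.1, -11.9, 8.2]
tcp_rot: [1.666, 1.536, 3.076]
contact_force: [-1.5, 1.3, 3.9]
grip_width: 0.6
```

>>> send_rows:
  commands:
    - [[0.0005,0,0,0,0],[0.0005,0,0,0,0]]

```text
time: 14.92
tool_pos: [600.1, -11.9, 8.1]
tcp_rot: [1.666, 1.536, 3.076]
contact_force: [-2.0, -0.6, 5.4]
grip_width: 0.2
```

>>> send_rows:
  commands:
    - [[0.0008,0,0,0,0],[0.0008,0,0,0,0]]

```text
time: 15.08
tool_pos: [600.1, -11.9, 8.0]
tcp_rot: [1.671, 1.537, 3.081]
contact_force: [-1.9, 0.1, 6.9]
grip_width: 0.2
```

>>> send_rows:
  commands:
    - [[0.0008,0,0,0,0],[0.0008,0,0,0,0],[0.0008,0,0,0,0]]

```text
time: 15.33
tool_pos: [600.1, -11.9, 8.0]
tcp_rot: [1.679, 1.538, 3.09]
contact_force: [-2.1, 0.6, 6.8]
grip_width: 0.5
```

```bash
python3 -c "
from h import *
st();pics(12)
"
```

```text
t 15.3333 p [600.14 -11.9    8.02] F [-2.07  0.56  6.78] grip 0.5440111111690696
[[-0.03 -0.99  0.16]
 [ 0.    0.16  0.99]
 [-1.    0.03 -0.  ]]
```

View pics/scene12.png

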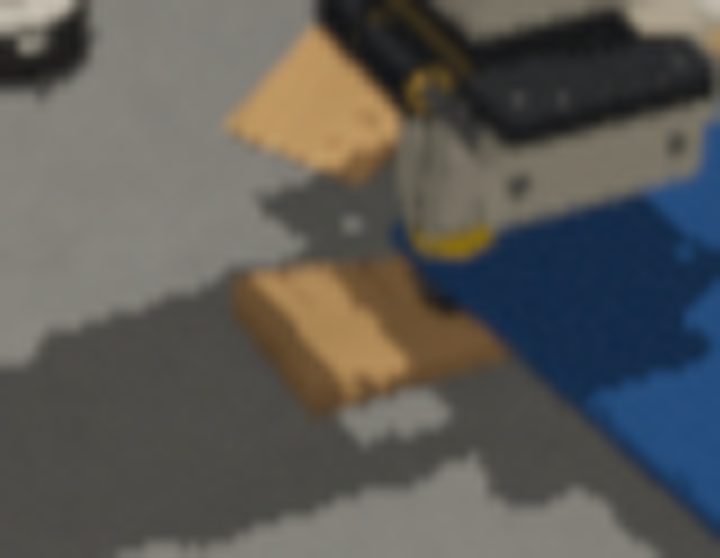

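The fingertips rest on the yellow disc at (455,240), and the wedge is still in place under the foot. The corner holds at 7 N, so I'll raise the press to about 10 N.

>>> send_rows:
  commands:
    - [[0.0011,0,0,0,0],[0.0012,0,0,0,0],[0.0012,0,0,0,0]]

```text
time: 15.68
tool_pos: [600.2, -11.9, 7.9]
tcp_rot: [1.691, 1.54, 3.102]
contact_force: [-3.2, 1.0, 10.9]
grip_width: 0.4
```

>>> send_rows:
  commands:
    - [[0.0013,0,0,0,0],[0.0013,0,0,0,0],[0.0013,0,0,0,0]]

```text
time: 15.93
tool_pos: [600.3, -11.9, 7.9]
tcp_rot: [1.707, 1.542, 3.118]
contact_force: [-4.2, 0.9, 9.7]
grip_width: 0.5
```

```bash
python3 -c "
from h import *
st();pics(13);pics(14);st()
"
```

```text
t 15.9333 p [600.31 -11.94   7.9 ] F [-4.2   0.89  9.69] grip 0.4626825628678635
[[-0.03 -0.99  0.16]
 [ 0.    0.16  0.99]
 [-1.    0.03 -0.  ]]
t 16.1333 p [600.29 -11.91   7.87] F [-2.91  1.25  9.7 ] grip 0.30594675299015345
[[-0.03 -0.99  0.16]
 [ 0.    0.16  0.99]
 [-1.    0.03 -0.  ]]
```

View pics/scene14.png

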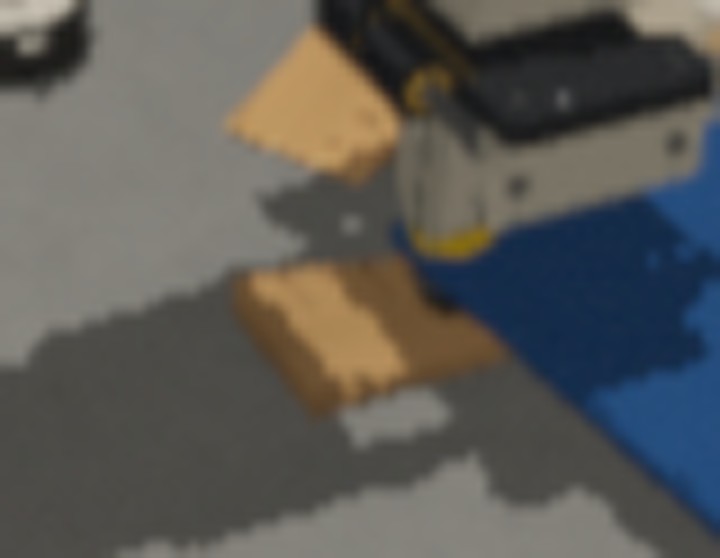

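The tool holds steady at 9.7 N over two readings, with z unchanged at 7.9 (true about 37 mm) and the wedge still in place. Handing in.

```bash
python3 -c "
from plant import close_job
print(close_job())"
```

```text
the job is handed in; nothing more can be done
None
```

I pushed the rightmost wedge, thin edge first, under the short foot until the push stalled at about 5 N. I then backed off and pressed the yellow disc with the shut fingertips, and handed the job in at about 16 s; no verdict was reported.

**Last checks:**
- **Press:** it held steady at about 9.7 N, with roughly 3–4 N sideways. The tool was at (600, −12) mm, within about 1 mm of the disc centre as measured from the images.
- **Corner:** the tool sank only about 0.2 mm as the press rose from 5 to 10 N. The disc stood at about 37 mm.
- **Positions:** the last picture showed the wedge still under the foot. I saw no shift in the base before pressing. I did not measure the tin, gauge or spanner again.

**What disagreed:** the reported tool height was about 29 mm too low. Touching the bare bench gave a reading of z = −29 mm, and comparing the two camera views gave an offset of about 25 mm. Because of this, my first push passed over the wedge without touching it; I corrected for the offset after that. While finding the bench I briefly pressed it with up to about 56 N through the fingertips.

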